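Open the stiff magazine gate and stack a roll in its bay

ROBOT

A 7-joint arm with a two-finger parallel gripper is mounted at the origin on the work surface. World frame = base frame: x ahead of the robot, y to its left, z up, the work surface at z = 0. Lengths are in m, angles in rad, forces in N, time in s.
With the tool pointing down it reaches from about 0.4 to 0.85 m from the base axis. Payload 10.4 kg.
Tool frame: the origin (TCP) lies on the mounting face of the last link; the fingertips stand r.tips_ahead ahead of it and the grasp point (between the pads) lies 164 mm ahead of it (r.tips_ahead is the distance from the TCP to the fingertips, in m); z points along the fingers, y is the line along which they close (so a half turn about z gives the same grasp; the last joint's range is limited). The gripper opens to 87 mm and grips with 3 to 60 N. Pads are 19 mm wide; open, the fingers measure 117 mm over their backs; the gripper's body (75 mm by 190 mm) begins 51 mm behind the grasp point.
Start: joints at [-1.255, 0.332, -0.065, 1.46, 0.022, 1.35, -0.088], TCP at [0.208, 0.589, 0.405] pointing down, gripper open.
Joint ranges: [-2.6, 2.6], [-0.5, 2.12], [-1.47, 1.34], [0.16, 2.42], [-1.27, 4.41], [0.06, 2.06], [-2.6, 2.6]. Speed limits (rad/s): [2.22, 2.22, 2.79, 2.79, 3.14, 3.14, 3.14].

INTERFACE

Orientations are given as a unit quaternion [x, y, z, w].
In Python, from bench import telemetry, imaging, job, r gives the robot as it stands.
- The arm moves only by the tool move_arm, never from a script. Its argument "steps" is a list of rows, each an object of numbers: "dx", "dy", "dz": the shift along the tool's x, y, z in cm; "spin": the turn about the tool's z in rad. In form: [{"dx": .., "dy": .., "dz": .., "spin": ..}, ...]. A call has 1 to 12 rows; each row shifts and turns the commanded pose from where the row before left it, along the tool's axes as they then stand; what a row does not reach is not made up. A row lasts 1/10 s, in which the tool goes at most 50 mm and 8.59 degrees, less where a joint would pass 70% of its speed; a pose out of reach is approached as far as the arm can. A call with a gripper value outside its range is refused whole. "claw" is the finger opening in cm, from 0 to 8.7, set as the call begins (left out, the last holds). The fingers move at their own pace and stop on an object; "squeeze" is the grip in N (left out, the last holds). Time passes only in rows, so rows that do not move let the fingers close. It gives the time, the measured TCP pose, the force, the opening and the grip force at its end, in the units of the state.
- telemetry.read_state(): the state, without advancing time (a new reading comes with each control period).
- imaging.camera(name): name is "scene" or "top" or "wrist"; returns a dict with "img" (480x640x3 uint8, red, green, blue), "camera_matrix" (3x3 intrinsics, pixels), "D" ([k1, k2, p1, p2, k3] as OpenCV has them; the pictures are not rectified), "R" (3x3) and "t" (3): a world point X has camera coordinates R X + t. Camera axes: x right, y down, z forward; pixel columns grow to the right and rows downward; lengths in m; the calibration is good to about 2 mm. A picture is of the moment at which its call begins. There is no depth.
- job.close_job(): hands the job in; it is judged then, once.
The state is a dict: "time": time; "joint_positions": joint angles; "joint_vel": joint speeds; "joint_torque": joint torques, N m; "ee_pos": TCP position; "eef_rot": TCP orientation; "ft_force": force on the tool from outside, world axes, zero at the start; "torque": the same for the moment, N m; "width": finger opening in m; "grip_force": force on a finger pad.
Only numpy, scipy, OpenCV 4.12 (cv2) and the standard library are available. Lean on these libraries where they do the work, as an engineer would, in place of code of your own. Each camera call takes 0.05 s, during which the arm holds its last target. There are 200 camera calls.

TASK

Slide the magazine's stiff blue gate open until its yellow edge lies on the red divider, so that the roll bay is fully open and the other bay stays covered. Then pick up the orange-banded roll that stands on the bench, leave it leaning in the sloping V-rest to change your hold, take it again across its side, and set it down gently, lying on its side in the saddle between the two rolls in the bay. Leave the things around undisturbed.

Things in the scene. Friction and masses are not known exactly. Their poses are not given: they have to be found in the camera images.
- bay (a point): Centre of the roll bay's floor in the fixed grey magazine, 8 mm above the bench. Axes: x along the rolls in the bay, y across them, z up. The bay is 116 by 116 mm inside. Black chocks hold two lower rolls at y = +28 and -28 mm, axes 25 mm above this point; a roll saddled on both has its axis at y = 0, 66 mm above this point
- divider (a point): Middle of the red top of the 12 mm thick divider between the roll bay (its +y side) and the second bay (-y side, 62 mm long). Magazine's axes. The magazine's walls are 8 mm thick and reach this height, 106 mm above the bench; steel rails on the walls at +-62 mm in x rise 8 mm higher and guide the gate
- gate (a joint): How far the blue slide gate on top of the magazine has been pulled towards the magazine's -y, m: 0 shut, stop at 0.19. It starts at 0 to 0.03 and stays where it is left; sliding friction is about 12 N. Its yellow edge, the end that uncovers the roll bay, lies on the red divider at 0.120 to 0.132 (middle 0.126)
- gate_handle (a point): Centre of the black handle bar upright on top of the gate: 72 mm long (magazine x), 12 mm thick (along the pull, magazine y), its top 14 mm above this point and the gate's upper face 21 mm below it. Magazine's axes. Pinch it from above and pull to -y. The gate is a plate 200 by 118 by 6 mm
- gate_edge (a point): Middle of the gate's yellow edge, at the gate's upper face
- roll_center (a point): Centre of the loose aluminium roll with an orange band: 50 mm diameter, 100 mm long, about 0.5 kg. Its z axis is the roll's axis. It starts standing upright on the bench (this point 50 mm up)
- low_left_center (a point): Centre of the lower roll with a dark band at magazine y = +28 mm: 50 mm diameter, 100 mm long, lying along magazine x, loose between chocks; its x axis is the roll's axis
- low_right_center (a point): Centre of the other lower roll, at magazine y = -28 mm, of the same size
- rest_seat (a point): Where a roll's centre lies in the fixed V-rest (green base), 85 mm above the bench. Axes: z up, x level. A roll leans there in the x-z plane, rising at 45 degrees towards +x, its lower end on a stop. The 90 degree V cradles its lower 46 mm only (edges 26 mm aside, 14 mm below the axis); once bedded in the V near the stop, the roll stays put
- rest_grip (a point): On the leaning roll's axis, 12 mm up from its centre, in the upper 54 mm that is free on both sides: fingers closing along the rest's y can hold it here along the axis (coming from the upper end) or square to it (coming from the rest's -x side, tilted 45 degrees). Axes as rest_seat
- indicator: Bystander: dial indicator on a black base 90 x 70 mm with a post 220 mm high; origin at its foot
- case: Bystander: red plastic case on a steel block 90 x 130 mm, together 47 mm high; origin at its foot
- caliper: Bystander: caliper 170 mm long lying flat along its y, 15 mm high; origin at its underside
Things that resemble listed ones, but are neither listed nor needed, are in the scene too. Leave any brown look-alike of the part that bears roll_center alone.

How it is judged:
By the outcome, as a careful person would: the job done as asked, in the order asked, and still so for the second after the job is handed in, with the robot touching nothing.
It also fails if it takes over 67 s, if anything falls off the work surface, if the arm or the gripper's body presses on something with over 40 N, if the wrist force passes 120 N, or if a joint passes its speed limit or range.

## Working session

There is one attempt and no reset: what is moved stays moved. The work goes in short steps, Python scripts to look and compute and a tool call to move; the robot and the scene stay as the last step left them, time stands still between calls to the robot, and variables do not carry over. Pictures are saved under pics/ and viewed, at most 10 in all, crops included, and the job is handed in when it is done.

Besides the shell and the picture viewer there is one more tool, called as name(argument=value, ...) on one line, values as JSON. move_arm: Moves the arm, as the interface text tells. Its arguments: {"type":"object","properties":{"steps":{"type":"array","items":{"type":"object","properties":{"dx":{"type":"number"},"dy":{"type":"number"},"dz":{"type":"number"},"spin":{"type":"number"}}}},"claw":{"type":"number"},"squeeze":{"type":"number"}},"required":["steps"]}

```bash
ls; mkdir -p pics
python3 - <<'E'
from bench import telemetry, imaging, job, r
import cv2
print(r.tips_ahead, telemetry.read_state())
for n in ["scene","top"]:
    c=imaging.camera(n); cv2.imwrite(f"pics/{n}0.png",c["img"][:,:,::-1]); print(n,c["camera_matrix"],c["D"],c["R"],c["t"])
E
```

```text
pics
0.1822 {'time': 0.0, 'joint_positions': array([-1.25463217,  0.33287808, -0.06470548,  1.4609363 ,  0.0216215 ,
        1.34989378, -0.08851844]), 'joint_vel': array([ 0.00021472, -0.00229753, -0.0003575 , -0.00020894,  0.0023953 ,
        0.001549  , -0.00100785]), 'joint_torque': array([ 9.07950671e-04, -6.23271704e+01,  2.48331623e-02, -3.89895988e+01,
       -6.14898372e-02,  3.98736598e-02,  1.35968535e-04]), 'ee_pos': array([0.20765407, 0.58936226, 0.40395229]), 'eef_rot': array([ 1.68567173e-01,  9.85689913e-01, -7.05338467e-04, -7.77205491e-05]), 'ft_force': array([-0.28352311, -0.48050638,  0.35525938]), 'torque': array([-0.01276549,  0.04438041, -0.01752949]), 'grip_force': 0.0, 'width': 0.08742163343985762}
scene [[536.54348345   0.         312.09009526]
 [  0.         536.54348345 240.38262232]
 [  0.           0.           1.        ]] [-0.09293242  0.          0.          0.          0.        ] [[-0.27330579  0.96173546  0.01920576]
 [ 0.66853138  0.20426323 -0.71508204]
 [-0.69164278 -0.18259641 -0.69877666]] [ 0.13575343 -0.28298259  1.94014999]
top [[481.39901364   0.         319.64556643]
 [  0.         481.39901364 249.42356662]
 [  0.           0.           1.        ]] [0.02616998 0.         0.         0.         0.        ] [[ 0.004509   -0.99991763  0.01201706]
 [-0.99371237 -0.00582477 -0.11181143]
 [ 0.11187222 -0.01143735 -0.99365678]] [-0.01077331  0.55014479  1.3741201 ]
```

View pics/scene0.png

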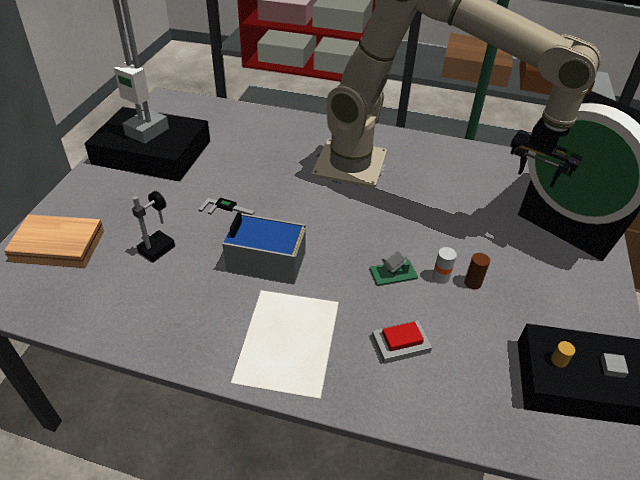

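View pics/top0.png

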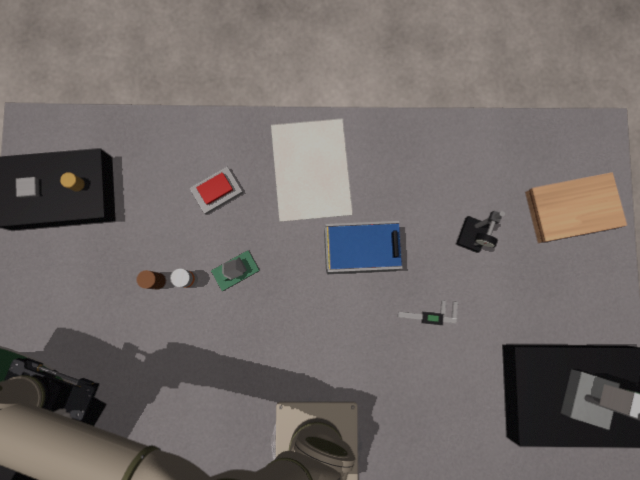

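Run:
```python
import cv2,numpy as np
t=cv2.imread("pics/top0.png");s=cv2.imread("pics/scene0.png")
f=lambda im,x,y:cv2.resize(im[y:y+75,x:x+100],(400,300),interpolation=cv2.INTER_CUBIC)
cv2.imwrite("pics/m1.png",np.vstack([np.hstack([f(t,315,210),f(t,165,235)]),np.hstack([f(s,215,207),f(s,365,235)])]))
```

```text
(no output)
```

View pics/m1.png

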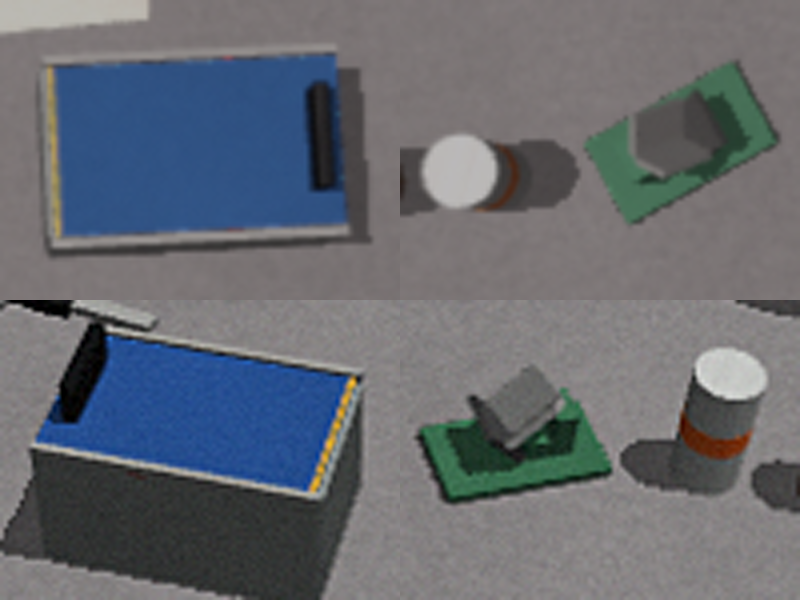

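```bash
cat > h.py <<'E'
from bench import telemetry, imaging, job, r
import cv2,numpy as np
from scipy.spatial.transform import Rotation as Ro
def at_z(c,px,z):
    px=np.atleast_2d(np.array(px,float))
    u=cv2.undistortPoints(px[:,None],c["camera_matrix"],np.array(c["D"]))[:,0]
    d=np.c_[u,np.ones(len(u))]@c["R"]; o=-c["R"].T@c["t"]
    return o+d*((z-o[2])/d[:,2])[:,None]
def proj(c,X): return cv2.projectPoints(np.atleast_2d(X).astype(float),cv2.Rodrigues(c["R"])[0],c["t"],c["camera_matrix"],np.array(c["D"]))[0][:,0]
def tri(cs,ps):
    A=[];b=[]
    for c,p in zip(cs,ps):
        u,v=cv2.undistortPoints(np.array([[p]],float),c["camera_matrix"],np.array(c["D"]))[0,0]
        for k,w in ((0,u),(1,v)):
            A.append(c["R"][k]-w*c["R"][2]); b.append(w*c["t"][2]-c["t"][k])
    s=np.linalg.lstsq(np.array(A),np.array(b),rcond=None); return s[0],s[1]
E
python3 - <<'E'
from h import *
np.set_printoptions(precision=4,suppress=True)
t=imaging.camera("top");s=imaging.camera("scene")
M=lambda p,x,y:(np.array(p,float)+.5)/4-.5+[x,y]
P=at_z(t,M([[41,58],[50,250],[337,47],[350,235]],315,210),.11);print("topcorners",P)
print("sides",[np.linalg.norm(P[a]-P[b]) for a,b in((0,1),(0,2),(1,3),(2,3))])
S=at_z(s,M([[33,445-300],[318,494-300],[363,371-300],[98,330-300]],215,207),.11);print("scene corners (bot-right..)",S)
print("yellow",at_z(t,M([[47,67],[58,238]],315,210),.112), at_z(s,M([[356,78],[316,192]],215,207),.112))
print("handle top",at_z(t,M([[310,85],[331,85],[313,189],[334,189]],315,210),.147))
print("roll top",at_z(t,M([[460-400,171]],165,235),.1),at_z(s,M([[730-400,374-300]],365,235),.1))
print("green base",at_z(t,M([[585-400,143],[737-400,62],[777-400,140],[634-400,222]],165,235),.008))
print("green base",at_z(s,M([[420,430],[563,388],[610,467],[445,500]]-np.array([400,300]),365,235),.008))
E
```

```text
topcorners [[ 0.6119 -0.0212  0.11  ]
 [ 0.4788 -0.0278  0.11  ]
 [ 0.6209 -0.2265  0.11  ]
 [ 0.4903 -0.2336  0.11  ]]
sides [np.float64(0.13321801928288424), np.float64(0.2055381280693256), np.float64(0.20617278495637575), np.float64(0.13081899415512233)]
scene corners (bot-right..) [[ 0.6194 -0.2231  0.11  ]
 [ 0.6069 -0.0213  0.11  ]
 [ 0.4806 -0.0268  0.11  ]
 [ 0.4948 -0.224   0.11  ]]
yellow [[ 0.6053 -0.0253  0.112 ]
 [ 0.487  -0.0332  0.112 ]] [[ 0.4912 -0.0289  0.112 ]
 [ 0.6074 -0.0225  0.112 ]]
handle top [[ 0.5885 -0.2014  0.147 ]
 [ 0.5886 -0.2155  0.147 ]
 [ 0.5182 -0.2025  0.147 ]
 [ 0.5183 -0.2166  0.147 ]]
roll top [[0.4631 0.3763 0.1   ]] [[0.4673 0.3787 0.1   ]]
green base [[0.4889 0.3113 0.008 ]
 [0.5495 0.2012 0.008 ]
 [0.4918 0.1706 0.008 ]
 [0.4312 0.2739 0.008 ]]
green base [[0.4953 0.1736 0.008 ]
 [0.4224 0.2677 0.008 ]
 [0.4913 0.3126 0.008 ]
 [0.5564 0.2041 0.008 ]]
```

```bash
cat >> h.py <<'E'
def go(xyz=None,yaw=None,st=None):
    "tool-axis shift (cm) and spin to put TCP at xyz with tool y axis at world angle yaw"
    st=st or telemetry.read_state(); R=Ro.from_quat(st["eef_rot"]).as_matrix()
    if xyz is not None: print("shift cm",np.round(R.T@(np.array(xyz)-st["ee_pos"])*100,2))
    if yaw is not None:
        a=np.arctan2(R[1,1],R[0,1]); print("spin",round(-((yaw-a+np.pi/2)%np.pi-np.pi/2),3))
E
python3 - <<'E'
from h import *
np.set_printoptions(precision=4,suppress=True)
t=imaging.camera("top");s=imaging.camera("scene")
print("ind base",at_z(t,[[466,215],[490,223],[480,252],[457,240]],.02),at_z(s,[[155,246]],.02))
print("post top",at_z(t,[[499,213]],.22),at_z(s,[[137,198]],.22))
print("dial",tri([t,s],[(487,241),(156,202)]))
go([.553,-.209,.405],np.pi/2+.05)
go([.48,.24,.46])
cv2.imwrite("pics/m2.png",np.hstack([cv2.resize(t["img"][200:260,440:510,::-1],(400,343),interpolation=2),cv2.resize(s["img"][185:265,120:190,::-1],(300,343),interpolation=2)]))
E
```

```text
ind base [[ 0.6568 -0.4421  0.02  ]
 [ 0.6332 -0.5124  0.02  ]
 [ 0.5466 -0.48    0.02  ]
 [ 0.5818 -0.4134  0.02  ]] [[ 0.6091 -0.4559  0.02  ]]
post top [[ 0.6249 -0.4622  0.22  ]] [[ 0.6276 -0.4598  0.22  ]]
dial (array([ 0.5611, -0.4519,  0.1543]), array([0.]))
shift cm [-59.1  -63.83  -0.02]
spin -0.389
shift cm [-37.3  -23.91  -5.54]
```

View pics/m2.png

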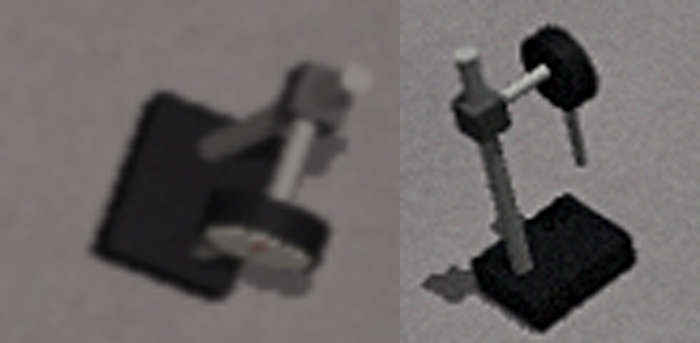

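move_arm(steps=[{"dx": -3.73, "dy": -2.39, "dz": -0.55}, {"dx": -3.73, "dy": -2.39, "dz": -0.55}, {"dx": -3.73, "dy": -2.39, "dz": -0.55}, {"dx": -3.73, "dy": -2.39, "dz": -0.55}, {"dx": -3.73, "dy": -2.39, "dz": -0.55}, {"dx": -3.73, "dy": -2.39, "dz": -0.55}, {"dx": -3.73, "dy": -2.39, "dz": -0.55}, {"dx": -3.73, "dy": -2.39, "dz": -0.55}, {"dx": -3.73, "dy": -2.39, "dz": -0.55}, {"dx": -3.73, "dy": -2.39, "dz": -0.55}], claw=4, squeeze=50)

```text
$.steps[0]: bad value
```

Run:
```python
from h import *
np.set_printoptions(precision=4,suppress=True)
w=imaging.camera("wrist");cv2.imwrite("pics/w1.png",w["img"][:,:,::-1]);np.savez("w1.npz",**w)
print(w["R"],w["t"],-w["R"].T@w["t"],telemetry.read_state()["ee_pos"])
print(proj(w,[[.49,.24,.085],[.465,.3775,.1]]))
go([.543,-.2095,.405],np.pi/2+.05)
```

```text
[[ 0.3337  0.9427 -0.0003]
 [ 0.908  -0.3213  0.269 ]
 [ 0.2535 -0.09   -0.9631]] [-0.6246 -0.0326  0.3901] [0.1391 0.6135 0.3843] [0.2077 0.5894 0.4046]
[[ 99.6104 575.7094]
 [202.2161 546.7146]]
shift cm [-58.18 -64.21  -0.02]
spin -0.389
```

View pics/w1.png

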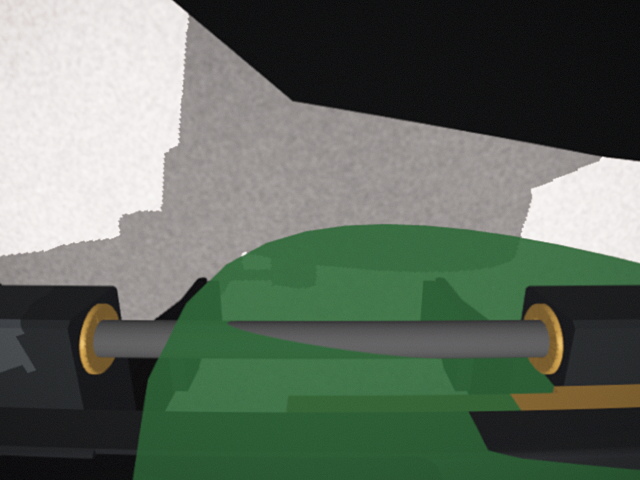

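The wrist view is only of the start (cluttered by the gripper bars). The move was refused, and a row seems to need all four keys.

move_arm(steps=[{"dx": -3.73, "dy": -2.39, "dz": -0.55, "spin": 0}, {"dx": -3.73, "dy": -2.39, "dz": -0.55, "spin": 0}, {"dx": -3.73, "dy": -2.39, "dz": -0.55, "spin": 0}, {"dx": -3.73, "dy": -2.39, "dz": -0.55, "spin": 0}, {"dx": -3.73, "dy": -2.39, "dz": -0.55, "spin": 0}, {"dx": -3.73, "dy": -2.39, "dz": -0.55, "spin": 0}, {"dx": -3.73, "dy": -2.39, "dz": -0.55, "spin": 0}, {"dx": -3.73, "dy": -2.39, "dz": -0.55, "spin": 0}, {"dx": -3.73, "dy": -2.39, "dz": -0.55, "spin": 0}, {"dx": -3.73, "dy": -2.39, "dz": -0.55, "spin": 0}], claw=4, squeeze=50)

```text
time: 1.35
ee_pos: [0.4809, 0.2384, 0.4602]
eef_rot: [0.169, 0.986, 0.0, 0.0]
ft_force: [0.4, 0.4, -0.3]
width: 0.0403
grip_force: 0.0
```

Run:
```python
from h import *
np.set_printoptions(precision=4,suppress=True)
w=imaging.camera("wrist");cv2.imwrite("pics/w2.png",w["img"][:,:,::-1]);np.savez("w2.npz",**w)
print(proj(w,[[.49,.24,.085],[.465,.3775,.1]]),telemetry.read_state()["ee_pos"])
go([.543,-.2095,.405],np.pi/2+.05)
```

```text
[[325.9059 218.4917]
 [474.5453 139.9092]] [0.4851 0.2314 0.4613]
shift cm [-20.45 -39.48   5.72]
spin -0.398
```

View pics/w2.png

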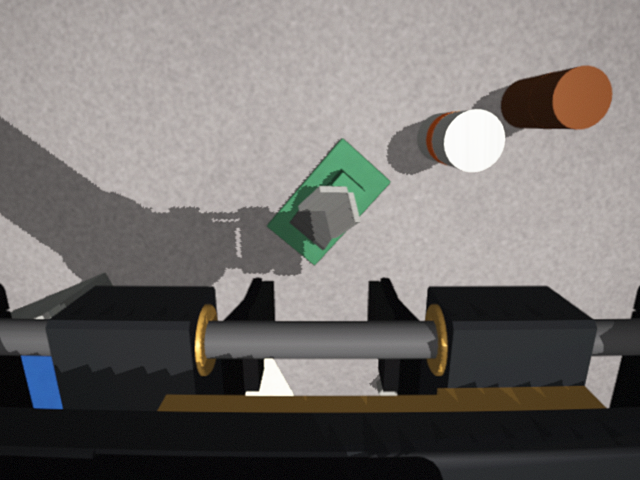

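Run:
```python
import cv2
w=cv2.imread("pics/w2.png");t=cv2.imread("pics/scene0.png")
import numpy as np
cv2.imwrite("pics/w2c.png",np.hstack([cv2.resize(w[130:270,260:400],(560,560),interpolation=2),cv2.resize(t[240:290,365:420],(240,560*240//560),interpolation=2).repeat(1,0) if 0 else cv2.copyMakeBorder(cv2.resize(t[245:290,368:420],(240,208),interpolation=2),0,352,0,0,0)]))
```

```text
(no output)
```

View pics/w2c.png

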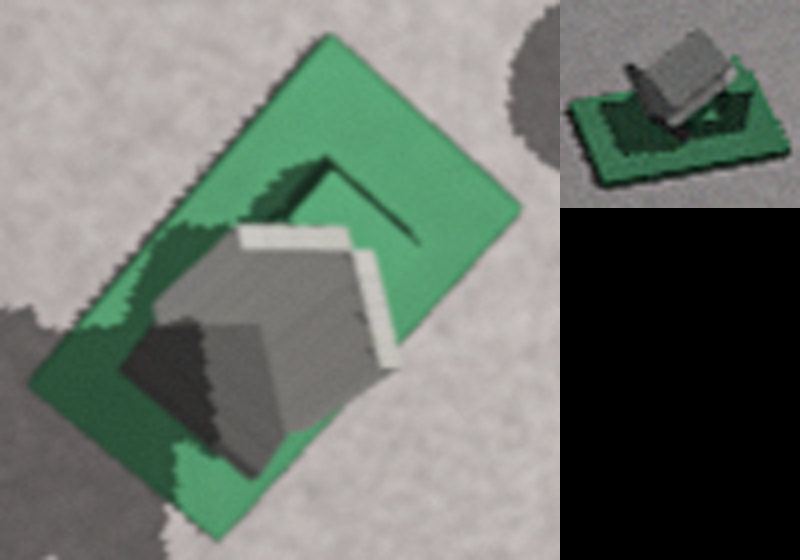

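```bash
cat > fit.py <<'E'
from h import *
from scipy.optimize import least_squares
np.set_printoptions(precision=4,suppress=True)
w=dict(np.load("w2.npz"))
C=lambda p:(np.array(p,float)+.5)/4-.5+[260,130]
G=at_z(w,C([[330,35],[520,210],[218,540],[30,382]]),.01)
print("base",G, G[:2].mean(0),G[2:].mean(0),np.degrees(np.arctan2(*(G[:2].mean(0)-G[2:].mean(0))[1::-1])))
mod=np.array([[-4,-26,-12],[-4,26,-12],[-50,-26,-12],[-50,26,-12],[-4,0,-35.4]])/1000
obs=C([[240,245],[388,368],[155,302],[290,435],[350,250]])
def pts(p):
    s,y,n=mod.T; X=np.c_[(s-n)/2**.5,y,(s+n)/2**.5+.085]
    return Ro.from_euler("z",p[2]).apply(X)+[p[0],p[1],0]
for y0 in (2.1,2.1-np.pi):
    f=least_squares(lambda p:(proj(w,pts(p))-obs).ravel(),[.49,.24,y0]); print(f.x,f.cost); print(f.fun.reshape(-1,2))
E
python3 fit.py
```

```text
base [[0.4323 0.2789 0.01  ]
 [0.4917 0.3118 0.01  ]
 [0.5518 0.2055 0.01  ]
 [0.4921 0.1727 0.01  ]] [0.462  0.2953 0.01  ] [0.5219 0.1891 0.01  ] 119.41141431563267
[ 0.4919  0.243  -0.951 ] 3709.509722478956
[[-16.9487  14.708 ]
 [ -7.8668  15.4587]
 [ 24.5823 -32.9011]
 [ 33.7272 -35.9038]
 [-31.211   39.0776]]
[ 0.4919  0.243  -0.9518] 3709.5097343303696
[[-16.9416  14.6834]
 [ -7.8874  15.4732]
 [ 24.6129 -32.908 ]
 [ 33.7304 -35.8739]
 [-31.2295  39.0651]]
```

```bash
sed -i 's/\[-4,-26,-12\],\[-4,26,-12\],\[-50,-26,-12\],\[-50,26,-12\]/[-4,26,-12],[-4,-26,-12],[-50,26,-12],[-50,-26,-12]/' fit.py; python3 fit.py
```

```text
base [[0.4323 0.2789 0.01  ]
 [0.4917 0.3118 0.01  ]
 [0.5518 0.2055 0.01  ]
 [0.4921 0.1727 0.01  ]] [0.462  0.2953 0.01  ] [0.5219 0.1891 0.01  ] 119.41141431563267
[0.4881 0.2486 2.054 ] 30.60615795294674
[[-2.4059 -3.8797]
 [ 1.9254  3.4675]
 [-3.0912  0.9605]
 [ 1.2395  1.9153]
 [ 2.3432 -1.8622]]
[0.4881 0.2486 2.054 ] 30.606157952508102
[[-2.4059 -3.8797]
 [ 1.9254  3.4675]
 [-3.0912  0.9605]
 [ 1.2395  1.9154]
 [ 2.3432 -1.8622]]
```

move_arm(steps=[{"dx": -2.05, "dy": -3.95, "dz": 0.57, "spin": 0}, {"dx": -2.05, "dy": -3.95, "dz": 0.57, "spin": 0}, {"dx": -2.05, "dy": -3.95, "dz": 0.57, "spin": 0}, {"dx": -2.05, "dy": -3.95, "dz": 0.57, "spin": 0}, {"dx": -2.05, "dy": -3.95, "dz": 0.57, "spin": 0}, {"dx": -2.05, "dy": -3.95, "dz": 0.57, "spin": 0}, {"dx": -2.05, "dy": -3.95, "dz": 0.57, "spin": 0}, {"dx": -2.05, "dy": -3.95, "dz": 0.57, "spin": 0}, {"dx": -2.05, "dy": -3.95, "dz": 0.57, "spin": 0}, {"dx": -2.05, "dy": -3.95, "dz": 0.57, "spin": -0.14}, {"dx": 0, "dy": 0, "dz": 0, "spin": -0.14}, {"dx": 0, "dy": 0, "dz": 0, "spin": -0.11}])

```text
time: 2.6
ee_pos: [0.5416, -0.1987, 0.4027]
eef_rot: [-0.022, 1.0, -0.0, -0.0]
ft_force: [0.0, 0.7, -0.0]
width: 0.0403
grip_force: 0.0
```

Run:
```python
from h import *
s=telemetry.read_state();print(s["ee_pos"],s["joint_positions"])
go([.543,-.2095,.304],np.pi/2+.05)
```

```text
[ 0.54159138 -0.19873646  0.40269685] [-0.20379046  0.24296975  0.56563921  1.62313806 -0.13297545  1.3150833
  1.99704038]
shift cm [-0.1  -1.08  9.87]
spin -0.006
```

move_arm(steps=[{"dx": 0, "dy": -0.6, "dz": 2, "spin": -0.006}, {"dx": -0.1, "dy": -0.4, "dz": 2, "spin": 0}, {"dx": 0, "dy": 0, "dz": 1, "spin": 0}, {"dx": 0, "dy": 0, "dz": 0, "spin": 0}])

```text
time: 3.0
ee_pos: [0.543, -0.2068, 0.3519]
eef_rot: [-0.024, 1.0, 0.0, -0.001]
ft_force: [0.1, 0.9, -0.8]
width: 0.0399
grip_force: 0.0
```

Run:
```python
from h import *
s=telemetry.read_state();print(s["ee_pos"])
go([.543,-.2095,.304],np.pi/2+.05)
```

```text
[ 0.54300372 -0.20682995  0.35186605]
shift cm [ 0.   -0.27  4.79]
spin -0.003
```

move_arm(steps=[{"dx": 0, "dy": -0.2, "dz": 2, "spin": 0}, {"dx": 0, "dy": 0, "dz": 1.8, "spin": 0}, {"dx": 0, "dy": 0, "dz": 1, "spin": 0}, {"dx": 0, "dy": 0, "dz": 0, "spin": 0}])

```text
time: 3.4
ee_pos: [0.5433, -0.2088, 0.3047]
eef_rot: [-0.024, 1.0, 0.0, -0.001]
ft_force: [-0.4, -0.2, -0.1]
width: 0.0399
grip_force: 0.0
```

move_arm(steps=[{"dx": 0, "dy": 0, "dz": 0, "spin": 0}, {"dx": 0, "dy": 0, "dz": 0, "spin": 0}, {"dx": 0, "dy": 0, "dz": 0, "spin": 0}, {"dx": 0, "dy": 0, "dz": 0, "spin": 0}, {"dx": 0, "dy": 0, "dz": 0, "spin": 0}], claw=0.4, squeeze=50)

```text
time: 3.9
ee_pos: [0.5434, -0.2099, 0.3056]
eef_rot: [-0.023, 1.0, -0.001, 0.001]
ft_force: [0.3, -3.3, 1.8]
width: 0.0116
grip_force: 50.0
```

move_arm(steps=[{"dx": 0, "dy": -0.6, "dz": 0, "spin": 0}, {"dx": 0, "dy": -1.2, "dz": 0, "spin": 0}, {"dx": 0, "dy": -1.2, "dz": 0, "spin": 0}, {"dx": 0, "dy": -1.2, "dz": 0, "spin": 0}, {"dx": 0, "dy": -1.2, "dz": 0, "spin": 0}, {"dx": 0, "dy": -1.2, "dz": 0, "spin": 0}, {"dx": 0, "dy": -1.2, "dz": 0, "spin": 0}, {"dx": 0, "dy": -1.2, "dz": 0, "spin": 0}, {"dx": 0, "dy": -1.2, "dz": 0, "spin": 0}, {"dx": 0, "dy": -1.2, "dz": 0, "spin": 0}, {"dx": 0, "dy": -0.8, "dz": 0, "spin": 0}, {"dx": 0, "dy": 0, "dz": 0, "spin": 0}])

```text
time: 5.1
ee_pos: [0.5496, -0.3303, 0.3056]
eef_rot: [-0.024, 1.0, 0.002, 0.0]
ft_force: [-2.2, 6.7, 7.8]
width: 0.0115
grip_force: 50.0
```

Run:
```python
from h import *
s=telemetry.read_state();print(s["ee_pos"],s["ft_force"])
t=imaging.camera("top");s=imaging.camera("scene");w=imaging.camera("wrist")
np.savez("t2.npz",**t);np.savez("s2.npz",**s)
d=np.array([.5519,-.1525])
for c in(t,s): print(proj(c,[[*d,.106],[.5519+.055,-.150,.112],[.5519-.055,-.156,.112]]))
a=cv2.resize(t["img"][210:285,315:415,::-1],(600,450),interpolation=2)[:, :400];b=cv2.resize(s["img"][207:282,215:315,::-1],(600,450),interpolation=2)[:, :400]
cv2.imwrite("pics/g2.png",np.hstack([a,b]))
```

```text
[ 0.54956235 -0.33027015  0.30560514] [-2.19172429  6.72111045  7.79213434]
[[372.22776819 246.08060451]
 [371.43624035 226.07986039]
 [373.92374483 265.74890238]]
[[255.4824417  232.95051291]
 [249.28874541 244.76583483]
 [260.82446168 218.63889925]]
```

View pics/g2.png

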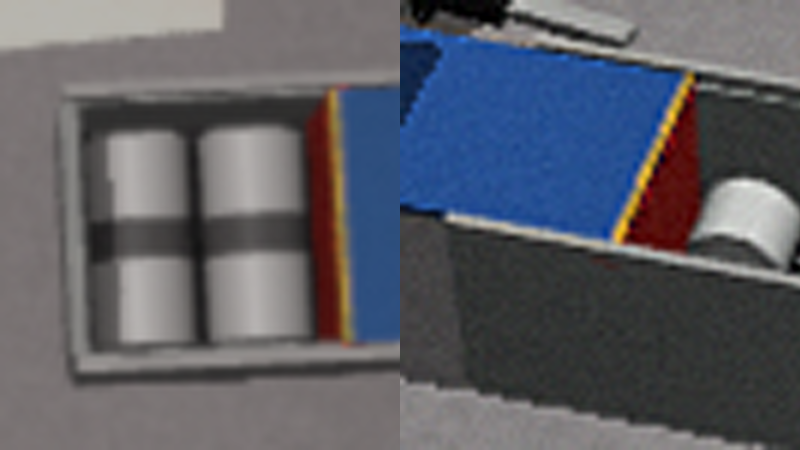

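Run:
```python
from h import *
np.set_printoptions(precision=4,suppress=True)
t=dict(np.load("t2.npz"));s=dict(np.load("s2.npz"))
M=lambda p,x,y:(np.array(p,float)+.5)/6-.5+[x,y]
ex=np.array([.99875,.05,0]);ey=np.array([-.05,.99875,0]);b=np.array([.5487,-.0886,0])
f=lambda P:np.c_[(P-b)@ex,(P-b)@ey]*1000
# bay-side gate edge, wall outer corner(+y end), in both views (mag coords, mm)
print("top gate edge",f(at_z(t,M([[329,90],[344,342]],315,210),.112)),"wall corners",f(at_z(t,M([[58,90],[72,378]],315,210),.106)))
print("top inner wall",f(at_z(t,M([[80,105],[92,348]],315,210),.106)))
print("scene gate edge",f(at_z(s,M([[295,72],[220,243]],215,207),.112)))
t0=cv2.imread("pics/top0.png")
print("rolls mid top view",f(at_z(t,M([[145,240],[255,235]],315,210),.058)))
```

```text
top gate edge [[ 59.4863 -58.8845]
 [-57.1499 -59.0921]] wall corners [[ 65.9298  65.8501]
 [-67.6735  65.6598]]
top inner wall [[ 58.4688  56.004 ]
 [-54.3347  55.8493]]
scene gate edge [[-57.3986 -56.6138]
 [ 62.3177 -56.2954]]
rolls mid top view [[ -0.379   26.3372]
 [ -0.2994 -26.2744]]
```

move_arm(steps=[{"dx": 0, "dy": -0.3, "dz": 0, "spin": 0}, {"dx": 0, "dy": -0.3, "dz": 0, "spin": 0}, {"dx": 0, "dy": 0, "dz": 0, "spin": 0}, {"dx": 0, "dy": 0, "dz": 0, "spin": 0}])

```text
time: 5.65
ee_pos: [0.5499, -0.3353, 0.3056]
eef_rot: [-0.025, 1.0, 0.002, -0.0]
ft_force: [-4.5, 9.8, 9.0]
width: 0.0119
grip_force: 50.0
```

move_arm(steps=[{"dx": 0, "dy": 0, "dz": 0, "spin": 0}, {"dx": 0, "dy": 0, "dz": 0, "spin": 0}, {"dx": 0, "dy": 0, "dz": 0, "spin": 0}], claw=3.2)

```text
time: 5.95
ee_pos: [0.5493, -0.3374, 0.305]
eef_rot: [-0.023, 1.0, -0.0, -0.0]
ft_force: [0.1, -0.1, 0.1]
width: 0.0274
grip_force: 0.0
```

Run:
```python
from h import *
s=telemetry.read_state();print(s["ee_pos"],s["ft_force"],s["width"])
c=[imaging.camera("top"),imaging.camera("scene")]
ex=np.array([.99875,.05,0]);ey=np.array([-.05,.99875,0]);b=np.array([.5487,-.0886,0])
for k in c:  # walk along magazine -y on the gate's upper face; report blue onset
    for x in (-.03,0,.03):
        ys=np.arange(-.045,-.085,-.0005)
        px=proj(k,[b+ex*x+ey*y+[0,0,.112] for y in ys]).astype(np.float32)
        v=cv2.remap(k["img"],px[:,0],px[:,1],1)[:,0] if 0 else cv2.remap(k["img"],px[:,:1],px[:,1:],cv2.INTER_LINEAR)[:,0].astype(int)
        i=np.argmax((v[:,2]>v[:,0]+20)); j=np.argmax(v[:,1]); y=np.argmax(v[:,0]+v[:,1]-v[:,2]-0)
        print(x,"blue from",ys[i],"yellow peak",ys[y])
```

```text
[ 0.54926087 -0.33739883  0.30503624] [ 0.12966873 -0.10279046  0.07816221] 0.027399093187998956
-0.03 blue from -0.06900000000000002 yellow peak -0.06350000000000001
0 blue from -0.06900000000000002 yellow peak -0.06550000000000002
0.03 blue from -0.06950000000000002 yellow peak -0.06450000000000002
-0.03 blue from -0.06700000000000002 yellow peak -0.06250000000000001
0 blue from -0.06750000000000002 yellow peak -0.06250000000000001
0.03 blue from -0.06700000000000002 yellow peak -0.06400000000000002
```

move_arm(steps=[{"dx": 0, "dy": 0, "dz": -4, "spin": 0}, {"dx": 0, "dy": 0, "dz": -4, "spin": 0}, {"dx": 0, "dy": 0, "dz": -2, "spin": 0}, {"dx": 0.3, "dy": 4.0, "dz": 0, "spin": 0}, {"dx": 0.3, "dy": 4.5, "dz": 0, "spin": 0}, {"dx": 0.3, "dy": 4.5, "dz": 0, "spin": 0}, {"dx": 0.3, "dy": 4.5, "dz": 0, "spin": 0}, {"dx": 0.3, "dy": 4.5, "dz": 0, "spin": 0}, {"dx": 0.3, "dy": 4.5, "dz": 0, "spin": 0}, {"dx": 0.3, "dy": 4.5, "dz": 0, "spin": 0}, {"dx": 0.3, "dy": 4.5, "dz": 0, "spin": 0}, {"dx": 0.3, "dy": 4.5, "dz": 0, "spin": 0}])

```text
time: 7.25
ee_pos: [0.503, 0.0626, 0.4054]
eef_rot: [-0.023, 1.0, 0.0, 0.0]
ft_force: [0.4, 0.8, -0.0]
width: 0.0323
grip_force: 0.0
```

move_arm(steps=[{"dx": 0.3, "dy": 4.5, "dz": 0, "spin": 0}, {"dx": 0.3, "dy": 4.5, "dz": 0, "spin": 0}, {"dx": 0.3, "dy": 4.5, "dz": 0, "spin": 0}, {"dx": 0.3, "dy": 4.5, "dz": 0, "spin": 0}, {"dx": 0, "dy": 0, "dz": 0, "spin": 0.14}, {"dx": 0, "dy": 0, "dz": 0, "spin": 0.14}, {"dx": 0, "dy": 0, "dz": 0, "spin": 0.14}, {"dx": 0, "dy": 0, "dz": 0, "spin": 0.14}, {"dx": 0, "dy": 0, "dz": 0, "spin": 0.14}, {"dx": 0, "dy": 0, "dz": 0, "spin": 0.14}, {"dx": 0, "dy": 0, "dz": 0, "spin": 0.14}, {"dx": 0, "dy": 0, "dz": 0, "spin": 0.12}], claw=8.2)

```text
time: 8.45
ee_pos: [0.4832, 0.2401, 0.4052]
eef_rot: [0.505, 0.863, 0.0, -0.0]
ft_force: [1.0, -0.1, 0.1]
width: 0.0819
grip_force: 0.0
```

Run:
```python
from h import *
s=telemetry.read_state();print(s["time"],s["ee_pos"],s["joint_positions"],s["width"])
go([.465,.3775,.33],.513)
```

```text
8.45 [0.48319541 0.24012316 0.40517393] [-7.98677586e-01  1.38984962e-01  2.79345931e-01  1.70270596e+00
 -3.96541120e-02  1.30538788e+00  3.03458900e-04] 0.08193284546098939
shift cm [12.87  5.14  7.52]
spin -0.001
```

move_arm(steps=[{"dx": 3.2, "dy": 1.3, "dz": 0, "spin": 0}, {"dx": 3.2, "dy": 1.3, "dz": 0, "spin": 0}, {"dx": 3.2, "dy": 1.3, "dz": 0, "spin": 0}, {"dx": 3.2, "dy": 1.24, "dz": 0, "spin": 0}, {"dx": 0, "dy": 0, "dz": 3, "spin": 0}, {"dx": 0, "dy": 0, "dz": 3, "spin": 0}, {"dx": 0, "dy": 0, "dz": 1, "spin": 0}, {"dx": 0, "dy": 0, "dz": 0, "spin": 0}])

```text
time: 9.25
ee_pos: [0.4643, 0.3766, 0.334]
eef_rot: [0.503, 0.864, -0.001, -0.0]
ft_force: [0.9, -0.4, 0.5]
width: 0.0821
grip_force: 0.0
```

Run:
```python
from h import *
s=telemetry.read_state();print(s["ee_pos"])
go([.465,.3775,.232],.513)
```

```text
[0.46428138 0.37656117 0.33401239]
shift cm [ 0.05  0.13 10.2 ]
spin 0.004
```

move_arm(steps=[{"dx": 0.05, "dy": 0.1, "dz": 3, "spin": 0}, {"dx": 0, "dy": 0, "dz": 3, "spin": 0}, {"dx": 0, "dy": 0, "dz": 2.5, "spin": 0}, {"dx": 0, "dy": 0, "dz": 1.7, "spin": 0}, {"dx": 0, "dy": 0, "dz": 0, "spin": 0}])

```text
time: 9.75
ee_pos: [0.465, 0.3776, 0.2326]
eef_rot: [0.503, 0.865, -0.001, -0.0]
ft_force: [0.4, 0.1, 0.6]
width: 0.082
grip_force: 0.0
```

move_arm(steps=[{"dx": 0, "dy": 0, "dz": 0, "spin": 0}, {"dx": 0, "dy": 0, "dz": 0, "spin": 0}, {"dx": 0, "dy": 0, "dz": 0, "spin": 0}, {"dx": 0, "dy": 0, "dz": 0, "spin": 0}, {"dx": 0, "dy": 0, "dz": 0, "spin": 0}], claw=4, squeeze=20)

```text
time: 10.25
ee_pos: [0.465, 0.378, 0.2337]
eef_rot: [0.502, 0.865, 0.0, -0.0]
ft_force: [-2.4, -1.5, 1.7]
width: 0.0499
grip_force: 5.4
```

move_arm(steps=[{"dx": 0, "dy": 0, "dz": -2, "spin": 0}, {"dx": 0, "dy": 0, "dz": -4, "spin": 0}, {"dx": 0, "dy": 0, "dz": -4, "spin": 0}, {"dx": 0, "dy": 0, "dz": 0, "spin": 0}, {"dx": 0, "dy": 0, "dz": 0, "spin": 0}])

```text
time: 10.75
ee_pos: [0.4649, 0.3779, 0.3333]
eef_rot: [0.502, 0.865, 0.0, -0.0]
ft_force: [0.3, -0.4, -6.3]
width: 0.0497
grip_force: 20.0
```

```bash
cat >> h.py <<'E'
seat=np.array([.4882,.2487,.085]); ryaw=2.084; rx=np.array([np.cos(ryaw),np.sin(ryaw),0])
def rest(a,b): "TCP for grasp point at rest-frame (x,z) in mm from the seat"; return seat+rx*a/1000+np.array([0,0,b/1000+.164])
E
python3 - <<'E'
from h import *
s=telemetry.read_state();print(s["ee_pos"],s["ft_force"],s["width"],s["grip_force"])
print(rest(-12,80));go(rest(-12,80),.513); go(rest(-12,50))
E
```

```text
[0.46486696 0.37786278 0.33325172] [ 0.3458546  -0.42991463 -6.25438504] 0.049704243904997544 19.989667679183185
[0.49409165 0.23824589 0.329     ]
shift cm [-13.58  -4.37   0.42]
spin 0.005
shift cm [-13.58  -4.38   3.42]
```

move_arm(steps=[{"dx": 0, "dy": 0, "dz": -1, "spin": 0.005}, {"dx": -2.8, "dy": -0.9, "dz": 0, "spin": 0}, {"dx": -3.6, "dy": -1.1, "dz": 0, "spin": 0}, {"dx": -3.6, "dy": -1.2, "dz": 0, "spin": 0}, {"dx": -3.6, "dy": -1.2, "dz": 0, "spin": 0}, {"dx": 0, "dy": 0, "dz": 2, "spin": 0}, {"dx": 0, "dy": 0, "dz": 1, "spin": 0}, {"dx": 0, "dy": 0, "dz": 0, "spin": 0}, {"dx": 0, "dy": 0, "dz": 0, "spin": 0}])

```text
time: 11.65
ee_pos: [0.493, 0.239, 0.3129]
eef_rot: [0.504, 0.864, -0.0, -0.0]
ft_force: [0.4, 0.2, -4.9]
width: 0.0496
grip_force: 20.0
```

Run:
```python
from h import *
s=telemetry.read_state();print(s["ee_pos"],s["ft_force"],s["width"],s["grip_force"])
go(rest(-13,50),.513)
c=[imaging.camera("top"),imaging.camera("scene")]
a=cv2.resize(c[1]["img"][215:290,360:435,::-1],(400,400),interpolation=2);
cv2.imwrite("pics/r1.png",np.hstack([cv2.resize(c[0]["img"][235:295,205:265,::-1],(400,400),interpolation=2),a]))
```

```text
[0.49297627 0.23896724 0.31291243] [ 0.35999833  0.17918231 -4.86668543] 0.04956538766129671 19.990239806938916
shift cm [-0.22  0.06  1.39]
spin 0.002
```

move_arm(steps=[{"dx": -0.2, "dy": 0.06, "dz": 1, "spin": 0}, {"dx": 0, "dy": 0, "dz": 0.5, "spin": 0}, {"dx": 0, "dy": 0, "dz": 0.4, "spin": 0}, {"dx": 0, "dy": 0, "dz": 0, "spin": 0}], squeeze=10)

```text
time: 12.15
ee_pos: [0.4955, 0.2357, 0.2946]
eef_rot: [0.505, 0.863, 0.0, 0.001]
ft_force: [-0.3, -4.5, 2.1]
width: 0.0496
grip_force: 10.0
```

move_arm(steps=[{"dx": 0.2, "dy": 0, "dz": 0.3, "spin": 0}, {"dx": 0.2, "dy": 0, "dz": 0.3, "spin": 0}, {"dx": 0, "dy": 0, "dz": 0, "spin": 0}])

```text
time: 12.45
ee_pos: [0.4933, 0.2395, 0.2886]
eef_rot: [0.505, 0.863, 0.0, 0.0]
ft_force: [1.3, -3.0, 0.7]
width: 0.0497
grip_force: 10.0
```

move_arm(steps=[{"dx": 0.4, "dy": 0, "dz": 0.2, "spin": 0}, {"dx": 0.4, "dy": 0, "dz": 0.3, "spin": 0}, {"dx": 0.4, "dy": 0, "dz": 0.4, "spin": 0}, {"dx": 0, "dy": 0, "dz": 0, "spin": 0}])

```text
time: 12.85
ee_pos: [0.4868, 0.2508, 0.2788]
eef_rot: [0.504, 0.864, 0.0, -0.0]
ft_force: [1.1, -0.0, -4.5]
width: 0.0498
grip_force: 10.0
```

Run:
```python
from h import *
s=telemetry.read_state();print((s["ee_pos"]-seat)@rx*1000,(s["ee_pos"][2]-.249)*1000,s["ft_force"]@rx,s["ft_force"])
w=imaging.camera("wrist")
c=[imaging.camera("top"),imaging.camera("scene")]
a=cv2.resize(c[1]["img"][210:290,360:440,::-1],(400,400),interpolation=2);
cv2.imwrite("pics/r2.png",np.hstack([cv2.resize(w["img"][::,:,::-1],(400,300),interpolation=2),a[:300]]))
```

```text
2.5403235225570997 29.762034262596604 -0.5738894289816195 [ 1.14682471 -0.01243384 -4.49882819]
```

View pics/r2.png

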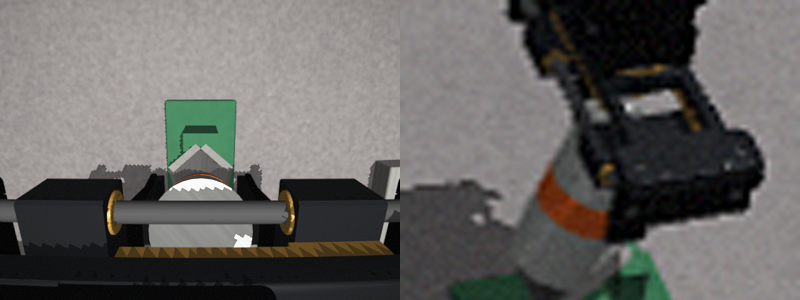

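move_arm(steps=[{"dx": 0.4, "dy": 0, "dz": 0.4, "spin": 0}, {"dx": 0.3, "dy": 0, "dz": 0.4, "spin": 0}, {"dx": 0.2, "dy": 0, "dz": 0.4, "spin": 0}, {"dx": 0, "dy": 0, "dz": 0, "spin": 0}])

```text
time: 13.4
ee_pos: [0.4823, 0.2586, 0.2664]
eef_rot: [0.504, 0.864, -0.0, -0.0]
ft_force: [2.5, -0.4, -4.5]
width: 0.0494
grip_force: 10.0
```

```bash
cat > st.py <<'E'
from h import *
s=telemetry.read_state();print((s["ee_pos"]-seat)@rx*1000,(s["ee_pos"][2]-.249)*1000,"F",s["ft_force"]@rx,s["ft_force"],"M",s["torque"],s["grip_force"])
E
python3 st.py
```

```text
11.495646072607583 17.35351419397213 F -1.5410967813078178 [ 2.45968801 -0.38277219 -4.51944507] M [-0.14826967 -0.44156956  0.07345642] 10.006406418979168
```

move_arm(steps=[{"dx": 0.2, "dy": 0, "dz": 0.35, "spin": 0}, {"dx": 0, "dy": 0, "dz": 0, "spin": 0}])

```text
time: 13.6
ee_pos: [0.4815, 0.2601, 0.2632]
eef_rot: [0.505, 0.863, -0.0, -0.0]
ft_force: [1.6, -1.4, -4.8]
width: 0.049
grip_force: 10.0
```

```bash
python3 st.py
```

```text
13.19760232501439 14.221260897637645 F -2.0223956026729955 [ 1.56977327 -1.43677372 -4.80435153] M [-0.13092936 -0.49976259  0.01801395] 10.00539880245924
```

move_arm(steps=[{"dx": 0, "dy": 0, "dz": 0.3, "spin": 0}, {"dx": 0, "dy": 0, "dz": 0, "spin": 0}])

```text
time: 13.8
ee_pos: [0.4815, 0.2602, 0.2606]
eef_rot: [0.504, 0.863, 0.0, -0.0]
ft_force: [-0.1, 0.8, -3.0]
width: 0.0494
grip_force: 10.0
```

```bash
python3 st.py
```

```text
13.318329077671397 11.575824933984958 F 0.7756520451929586 [-0.11024245  0.8282209  -3.04729726] M [-0.01533742 -0.14193752  0.01487581] 10.001414129510522
```

move_arm(steps=[{"dx": 0.1, "dy": 0, "dz": 0.2, "spin": 0}, {"dx": 0, "dy": 0, "dz": 0, "spin": 0}, {"dx": 0, "dy": 0, "dz": 0, "spin": 0}], squeeze=3)

```text
time: 14.1
ee_pos: [0.4811, 0.2613, 0.259]
eef_rot: [0.504, 0.863, 0.0, -0.0]
ft_force: [-2.1, 2.6, 2.1]
width: 0.0499
grip_force: 3.0
```

```bash
python3 st.py
```

```text
14.450316540474585 9.99552163954287 F 3.325669707174363 [-2.07588847  2.64753512  2.10310165] M [ 0.39543209  0.31923395 -0.0447145 ] 2.9993124841712415
```

move_arm(steps=[{"dx": 0, "dy": 0, "dz": 0, "spin": 0}, {"dx": 0, "dy": 0, "dz": 0, "spin": 0}, {"dx": 0, "dy": 0, "dz": 0, "spin": 0}, {"dx": 0, "dy": 0, "dz": 0, "spin": 0}], claw=7.5)

```text
time: 14.5
ee_pos: [0.4812, 0.2606, 0.2586]
eef_rot: [0.505, 0.863, -0.0, 0.0]
ft_force: [0.5, -0.2, -0.2]
width: 0.0713
grip_force: 0.0
```

move_arm(steps=[{"dx": 0, "dy": 0, "dz": -3, "spin": 0}, {"dx": 0, "dy": 0, "dz": -4, "spin": 0}, {"dx": 0, "dy": 0, "dz": -4, "spin": 0}, {"dx": -3, "dy": 0, "dz": -4, "spin": 0}, {"dx": -4, "dy": 0, "dz": -3, "spin": 0}, {"dx": -1, "dy": 0, "dz": 0, "spin": 0}, {"dx": 0, "dy": 0, "dz": 0, "spin": 0}])

```text
time: 15.2
ee_pos: [0.5212, 0.1891, 0.4391]
eef_rot: [0.506, 0.862, 0.0, 0.0]
ft_force: [-0.5, -0.0, -0.4]
width: 0.0751
grip_force: 0.0
```

```bash
python3 st.py
python3 - <<'E'
from h import *
u=rx/2**.5+[0,0,.5**.5]
e=np.cross(u,[-rx[1],rx[0],0]);yy=np.array([-rx[1],rx[0],0])
tiles=[]
for n in("wrist","top","scene"):
    k=imaging.camera(n);np.savez(n[0]+"3.npz",**k);im=k["img"][:,:,::-1].copy()
    pts=lambda s:proj(k,[seat+u*s+.025*(np.cos(a)*e+np.sin(a)*yy) for a in np.linspace(0,6.28,40)])
    m=pts(0).mean(0).astype(int);h={"wrist":110,"top":30,"scene":36}[n]
    x0,y0=np.clip(m[0]-h,0,640-2*h),np.clip(m[1]-h,0,480-2*h);sc=266/(2*h)
    cr=cv2.resize(im[y0:y0+2*h,x0:x0+2*h],(266,266),interpolation=2)
    b=cr.copy()
    for s in(-.05,.05): cv2.polylines(b,[((pts(s)-[x0,y0]+.5)*sc).astype(int)],True,(0,255,0),1)
    tiles.append(np.vstack([cr,b]))
cv2.imwrite("pics/r3.png",np.hstack(tiles))
E
```

```text
-68.15047922479334 190.07929275385825 F 0.24098257555477912 [-0.49452023 -0.00208038 -0.36568094] M [ 0.05491672 -0.04313822  0.03958372] 0.0
```

View pics/r3.png

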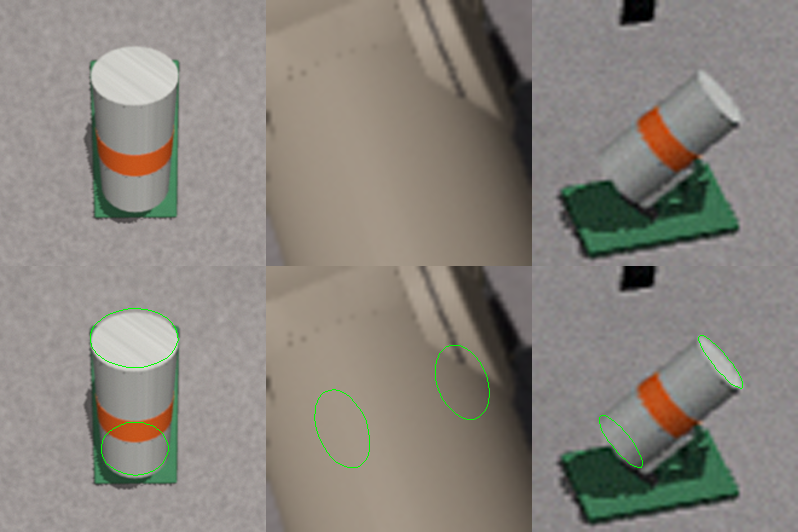

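Run:
```python
from h import *
go(rest(6,80),.513);go(rest(6,11))
```

```text
shift cm [ 7.03  0.06 10.84]
spin 0.002
shift cm [ 7.03  0.07 17.74]
```

move_arm(steps=[{"dx": 3.5, "dy": 0.06, "dz": 0, "spin": 0}, {"dx": 3.5, "dy": 0, "dz": 2, "spin": 0}, {"dx": 0, "dy": 0, "dz": 4, "spin": 0}, {"dx": 0, "dy": 0, "dz": 4, "spin": 0}, {"dx": 0, "dy": 0, "dz": 0, "spin": 0}, {"dx": 0, "dy": 0, "dz": 0, "spin": 0}])

```text
time: 15.95
ee_pos: [0.4861, 0.2531, 0.3388]
eef_rot: [0.504, 0.864, -0.001, -0.0]
ft_force: [0.1, 0.4, 1.0]
width: 0.0751
grip_force: 0.0
```

```bash
python3 st.py; python3 -c "
from h import *
go(rest(6,11),.513)"
```

```text
4.8727210425583 89.80098855750119 F 0.342364519250551 [0.05414998 0.42350862 1.01798527] M [-0.00634757  0.06187984  0.00541039] 0.0
shift cm [ 0.11 -0.02  7.88]
spin 0.001
```

move_arm(steps=[{"dx": 0.1, "dy": 0, "dz": 3, "spin": 0}, {"dx": 0, "dy": 0, "dz": 3, "spin": 0}, {"dx": 0, "dy": 0, "dz": 1.8, "spin": 0}, {"dx": 0, "dy": 0, "dz": 0, "spin": 0}, {"dx": 0, "dy": 0, "dz": 0, "spin": 0}])

```text
time: 16.45
ee_pos: [0.4868, 0.2538, 0.2628]
eef_rot: [0.505, 0.863, 0.001, 0.0]
ft_force: [0.4, -0.2, -0.5]
width: 0.0749
grip_force: 0.0
```

move_arm(steps=[{"dx": 0, "dy": 0, "dz": 0, "spin": 0}, {"dx": 0, "dy": 0, "dz": 0, "spin": 0}, {"dx": 0, "dy": 0, "dz": 0, "spin": 0}, {"dx": 0, "dy": 0, "dz": 0, "spin": 0}, {"dx": 0, "dy": 0, "dz": 0, "spin": 0}], claw=4, squeeze=14)

```text
time: 16.95
ee_pos: [0.4858, 0.2532, 0.2611]
eef_rot: [0.505, 0.863, -0.0, -0.0]
ft_force: [-3.9, -1.5, 6.4]
width: 0.0494
grip_force: 14.0
```

```bash
python3 st.py
```

```text
5.097292107886455 12.115267860259904 F 0.6375268191823131 [-3.94410722 -1.49098949  6.37185671] M [-0.5002987   1.03122708  0.01262999] 13.993904114468023
```

move_arm(steps=[{"dx": 0, "dy": 0, "dz": -0.4, "spin": 0}, {"dx": 0.4, "dy": 0, "dz": -0.5, "spin": 0}, {"dx": 0.5, "dy": 0, "dz": -0.5, "spin": 0}, {"dx": 0.5, "dy": 0, "dz": -0.5, "spin": 0}, {"dx": 0.6, "dy": 0, "dz": -0.6, "spin": 0}, {"dx": 0.6, "dy": 0, "dz": -0.6, "spin": 0}, {"dx": 0, "dy": 0, "dz": 0, "spin": 0}, {"dx": 0, "dy": 0, "dz": 0, "spin": 0}])

```text
time: 17.75
ee_pos: [0.4733, 0.276, 0.2918]
eef_rot: [0.504, 0.863, 0.0, 0.0]
ft_force: [-0.4, -0.2, -4.5]
width: 0.0497
grip_force: 14.0
```

```bash
cat > ori.py <<'E'
# orange band -> axis direction and position from scene + wrist masks
from h import *
u0=None
for n in("scene","top"):
    k=imaging.camera(n);h=cv2.cvtColor(k["img"],cv2.COLOR_RGB2HSV)
    m=((h[...,0]<14)&(h[...,0]>3)&(h[...,1]>170)&(h[...,2]>110)).astype(np.uint8)
    s=telemetry.read_state();R=Ro.from_quat(s["eef_rot"]).as_matrix();g=s["ee_pos"]+.164*R[:,2]
    p=proj(k,[g])[0];q=proj(k,[g+.02*R[:,0]])[0]-p
    N,l,S,C=cv2.connectedComponentsWithStats(m)
    for i in range(1,N):
        if S[i,4]>12 and np.linalg.norm(C[i]-p)<60:
            z=np.argwhere(l==i)[:,::-1]-C[i];w,v=np.linalg.eigh(np.cov(z.T))
            print(n,"band at",C[i].round(1),"grasp px",p.round(1),"area",S[i,4],"long dir",v[:,1].round(2),"sd",np.sqrt(w).round(1),"toolx px",q.round(1))
E
python3 st.py; python3 ori.py
```

```text
31.144066729609143 42.821017558127615 F 0.010269077289739276 [-0.37878217 -0.20168355 -4.54076547] M [-0.03844622  0.03458872 -0.0160985 ] 14.001752191688865
scene band at [405.9 243. ] grasp px [411.6 239.9] area 70 long dir [0.56 0.83] sd [1.8 3.3] toolx px [ 6.7 -1.1]
```

move_arm(steps=[{"dx": 0, "dy": 0, "dz": 0.4, "spin": 0}, {"dx": 0.4, "dy": 0, "dz": 0.3, "spin": 0}, {"dx": 0.4, "dy": 0, "dz": 0.3, "spin": 0}, {"dx": 0.4, "dy": 0, "dz": 0.3, "spin": 0}, {"dx": 0.4, "dy": 0, "dz": 0.3, "spin": 0}, {"dx": 0, "dy": 0, "dz": 0, "spin": 0}], squeeze=10)

```text
time: 18.45
ee_pos: [0.465, 0.2905, 0.2751]
eef_rot: [0.504, 0.864, -0.0, -0.0]
ft_force: [-0.2, -0.0, -3.6]
width: 0.0499
grip_force: 10.0
```

```bash
python3 st.py; python3 ori.py
```

```text
47.804583810341015 26.09814713462233 F 0.06925757767289284 [-0.21399211 -0.04110109 -3.56160377] M [-0.37030112  0.19256827 -0.03612803] 10.000386983156204
scene band at [411.7 245. ] grasp px [416.3 243.1] area 64 long dir [0.57 0.82] sd [1.5 3.8] toolx px [ 6.7 -1.1]
```

move_arm(steps=[{"dx": 0.3, "dy": 0, "dz": 0.3, "spin": 0}, {"dx": 0.3, "dy": 0, "dz": 0.4, "spin": 0}, {"dx": 0.2, "dy": 0, "dz": 0.4, "spin": 0}, {"dx": 0, "dy": 0, "dz": 0, "spin": 0}])

```text
time: 18.95
ee_pos: [0.4612, 0.2974, 0.2642]
eef_rot: [0.504, 0.864, 0.0, -0.0]
ft_force: [-1.8, 0.1, -3.2]
width: 0.0496
grip_force: 10.0
```

```bash
python3 st.py; python3 ori.py
```

```text
55.726852809932154 15.160753687511352 F 0.9663872485773021 [-1.77488405  0.10901486 -3.20426864] M [0.00236833 0.36152899 0.00314009] 9.996472746133804
scene band at [415.3 247.6] grasp px [418.4 245.5] area 34 long dir [0.51 0.86] sd [0.9 3.8] toolx px [ 6.6 -1.1]
```

```bash
cat > tilt.py <<'E'
from h import *
import sys
SP=8.5;OFF=-7
def rings(th,R,g):
    tx=R[:,0];ty=R[:,1];z=np.array([0,0,1.]);u=tx*np.cos(th)+z*np.sin(th);n=-tx*np.sin(th)+z*np.cos(th)
    a=np.linspace(0,2*np.pi,60)[:,None];c=g+z*OFF/1000-u*SP/1000
    return [c+u*s+.025*(np.cos(a)*n+np.sin(a)*ty) for s in(-.05,.05)]
sc=telemetry.read_state();R=Ro.from_quat(sc["eef_rot"]).as_matrix();g=sc["ee_pos"]+.164*R[:,2]
for n in ("scene","wrist"):
    k=imaging.camera(n);gm=cv2.GaussianBlur(k["img"],(0,0),1).astype(np.float32).mean(2)
    G=np.hypot(cv2.Sobel(gm,5,1,0),cv2.Sobel(gm,5,0,1));out=[]
    for d in range(-20,61,5):
        A,B=rings(np.radians(d),R,g);pa,pb=proj(k,A),proj(k,B)
        e=(cv2.convexHull(np.vstack([pa,pb]).astype(np.float32))[:,0] if n=="scene" else pb)
        L=np.vstack([e[i]+(e[(i+1)%len(e)]-e[i])*t for i in range(len(e)) for t in np.linspace(0,1,5)]).astype(np.float32)
        out.append((d,int(cv2.remap(G,L[:,:1],L[:,1:],1).mean())))
    print(n,out)
E
python3 tilt.py
```

```text
scene [(-20, 69), (-15, 72), (-10, 71), (-5, 64), (0, 52), (5, 49), (10, 45), (15, 44), (20, 52), (25, 77), (30, 67), (35, 60), (40, 60), (45, 61), (50, 63), (55, 62), (60, 63)]
wrist [(-20, 13), (-15, 23), (-10, 20), (-5, 25), (0, 10), (5, 11), (10, 10), (15, 17), (20, 16), (25, 15), (30, 35), (35, 35), (40, 42), (45, 31), (50, 22), (55, 22), (60, 21)]
```

move_arm(steps=[{"dx": 0.2, "dy": 0, "dz": 0.4, "spin": 0}, {"dx": 0.2, "dy": 0, "dz": 0.4, "spin": 0}, {"dx": 0, "dy": 0, "dz": 0, "spin": 0}])

```text
time: 19.45
ee_pos: [0.4594, 0.3005, 0.2561]
eef_rot: [0.504, 0.863, -0.0, -0.0]
ft_force: [-1.7, 1.1, -3.1]
width: 0.05
grip_force: 10.0
```

```bash
python3 st.py; python3 tilt.py;python3 ori.py
```

```text
59.327304624249265 7.079871852915975 F 1.7718758720175392 [-1.66897501  1.09330138 -3.07703936] M [-0.13263153  0.18886456  0.01134053] 9.995037764310837
scene [(-20, 65), (-15, 69), (-10, 72), (-5, 69), (0, 49), (5, 35), (10, 35), (15, 51), (20, 60), (25, 72), (30, 54), (35, 50), (40, 54), (45, 59), (50, 63), (55, 62), (60, 62)]
wrist [(-20, 18), (-15, 26), (-10, 48), (-5, 16), (0, 13), (5, 31), (10, 15), (15, 14), (20, 14), (25, 15), (30, 38), (35, 34), (40, 44), (45, 32), (50, 39), (55, 25), (60, 27)]
scene band at [417.5 250.9] grasp px [419.1 247.3] area 19 long dir [0.43 0.9 ] sd [1.1 2.2] toolx px [ 6.6 -1.1]
```

```bash
cat > prof.py <<'E'
from h import *
s=telemetry.read_state();R=Ro.from_quat(s["eef_rot"]).as_matrix();g=s["ee_pos"]+.164*R[:,2]
k=imaging.camera("scene");np.savez("p.npz",**k);zs=np.arange(.06,-.065,-.006)
print("z mm",(zs*1000).astype(int))
for x in(-.06,-.05,-.04,-.03,.025,.03,.035,.04,.045,.05,.06):
    p=proj(k,[g+R[:,0]*x+[0,0,z] for z in zs]).astype(np.float32)
    v=cv2.remap(k["img"],p[:,:1],p[:,1:],1)[:,0].astype(int); print(int(x*1000),v.mean(1).astype(int),"or",np.where(v[:,0]-v[:,2]>50)[0])
E
python3 prof.py
```

```text
z mm [ 60  54  48  42  36  30  24  18  12   6   0  -5 -11 -17 -23 -29 -35 -41
 -47 -53 -59]
-60 [139 136 139 137 135 110  96  74  56  60  62  60  62  62  61  66  68  76
  66  67  66] or []
-50 [134 137 135 141 137 122 100 107 110 110 104  97 127  93  70  58  61  61
  67  67  71] or []
-40 [130 137 137 139 140 113  99 106 114 114 103 102 114  91  84  77  69  65
  70  71  45] or []
-30 [ 57  72  87 117 117  92 101 109 108 108 104 102 175 124  88  78  73  60
  42  43  42] or []
25 [ 35 156 143 102  32  35  35  36  34  37  29  42  38  14  13  13  27   8
   2   7 113] or []
30 [ 18 126 153  95  29  34  36  33  36  37  38  38  41  13  10   4  13   7
   6   5  94] or []
35 [ 10  46  80  71  16  40  35  38  36  37  35  34  34  13  12   2   5   4
  24 114 149] or []
40 [ 24   9  44  43  21  18  36  36  36  36  35  40  64  13  24   1   0   2
  34 125 147] or []
45 [ 58  35  12  16  44  26  16  36  39  35  36  35  37   8   9   0   2   7
  30 157 144] or []
50 [153 107  34  23   9  48  42  34  38  37  38  33  39   9   9   8   8   1
  29 131 142] or []
60 [138 145 139 129  74  32  21  38  36  39  34  37  33  20  14   4   9   0
  36 134 143] or []
```

move_arm(steps=[{"dx": 0, "dy": 0, "dz": 0, "spin": 0}, {"dx": 0, "dy": 0, "dz": -1, "spin": 0}, {"dx": 0, "dy": 0, "dz": -2, "spin": 0}, {"dx": 0, "dy": 0, "dz": -3, "spin": 0}, {"dx": 0, "dy": 0, "dz": -3, "spin": 0}, {"dx": 0, "dy": 0, "dz": -3, "spin": 0}, {"dx": 0, "dy": 0, "dz": -2, "spin": 0}, {"dx": 0, "dy": 0, "dz": 0, "spin": 0}], squeeze=30)

```text
time: 20.5
ee_pos: [0.4603, 0.3004, 0.4004]
eef_rot: [0.505, 0.863, 0.003, 0.001]
ft_force: [0.6, 0.5, -4.6]
width: 0.0492
grip_force: 30.0
```

```bash
python3 st.py; python3 prof.py; python3 -c "
from h import *
go([.5417,-.089,.40],np.pi/2+.05)"
```

```text
58.759333778273884 151.44690260857652 F 0.14152137239987794 [ 0.61321959  0.50804223 -4.63356912] M [-0.00636467 -0.05195401 -0.03790048] 29.988875091075897
z mm [ 60  54  48  42  36  30  24  18  12   6   0  -5 -11 -17 -23 -29 -35 -41
 -47 -53 -59]
-60 [133 136 128 136 133 128 101  67  62  60  64  62  64  61  56  73 130 137
 134 138 136] or []
-50 [130 135 140 136 135 139 102 106 114 107  99 115  92  58  63  62  56 104
 137 134 139] or []
-40 [134 140 132 138 136 132  99 109 112 102 108 101 106  88  79  79  65 101
 139 138 134] or []
-30 [ 29  62  64  68 102 116 106 109 108 108  99 125  94  92  82  75  63 102
 141 140 138] or []
25 [134 146 100  31  34  39  35  38  45  41  17  15   4  28  17   4   3   4
   3  92 148] or []
30 [ 46 132 106  32  38  37  38  34  36  42  15  12   4   5   5   1   7   3
   6  84 144] or []
35 [ 36  50  56  28  38  33  32  38  28  40  16  14   4   6   6   2  47  52
 139 117 149] or []
40 [  7  18  39  21  23  38  38  37  33  75  17  11   9   1   7   6  52  57
 151 143 141] or []
45 [ 26  11  37  40  27  35  35  37  35  35  14  11  10   7   6   5  68  70
 147 140 141] or []
50 [102  39  17  14  53  37  36  38  36  43  17  13   9   6   6   3  48  68
 143 140 140] or []
60 [141 140 136  51  27  39  36  35  37  38  16  12   6   3  11   5  90 147
 139 142 141] or []
shift cm [-37.93 -11.96  -0.26]
spin -1.108
```

move_arm(steps=[{"dx": -2, "dy": -0.6, "dz": 0, "spin": 0}, {"dx": -3.8, "dy": -1.2, "dz": 0, "spin": 0}, {"dx": -3.8, "dy": -1.2, "dz": 0, "spin": 0}, {"dx": -3.8, "dy": -1.2, "dz": 0, "spin": 0}, {"dx": -3.8, "dy": -1.2, "dz": 0, "spin": 0}, {"dx": -3.8, "dy": -1.2, "dz": 0, "spin": 0}, {"dx": -3.8, "dy": -1.2, "dz": 0, "spin": 0}, {"dx": -3.8, "dy": -1.2, "dz": 0, "spin": 0}, {"dx": -3.8, "dy": -1.2, "dz": 0, "spin": 0}, {"dx": -3.8, "dy": -1.2, "dz": 0, "spin": 0}, {"dx": -1.7, "dy": -0.6, "dz": 0, "spin": 0}])

```text
time: 21.65
ee_pos: [0.5405, -0.093, 0.3953]
eef_rot: [0.507, 0.862, -0.001, -0.0]
ft_force: [-0.2, 0.3, -4.7]
width: 0.0491
grip_force: 30.0
```

move_arm(steps=[{"dx": 0, "dy": 0, "dz": 0, "spin": -0.1}, {"dx": 0, "dy": 0, "dz": 0, "spin": -0.12}, {"dx": 0, "dy": 0, "dz": 0, "spin": -0.12}, {"dx": 0, "dy": 0, "dz": 0, "spin": -0.12}, {"dx": 0, "dy": 0, "dz": 0, "spin": -0.12}, {"dx": 0, "dy": 0, "dz": 0, "spin": -0.12}, {"dx": 0, "dy": 0, "dz": 0, "spin": -0.12}, {"dx": 0, "dy": 0, "dz": 0, "spin": -0.12}, {"dx": 0, "dy": 0, "dz": 0, "spin": -0.1}, {"dx": 0, "dy": 0, "dz": 0, "spin": -0.07}, {"dx": 0, "dy": 0, "dz": 0, "spin": 0}, {"dx": 0, "dy": 0, "dz": 0, "spin": 0}])

```text
time: 22.85
ee_pos: [0.5408, -0.0888, 0.3956]
eef_rot: [-0.025, 1.0, 0.0, -0.001]
ft_force: [-0.8, -0.2, -5.3]
width: 0.0493
grip_force: 30.0
```

```bash
python3 st.py; python3 -c "
from h import *
s=telemetry.read_state();print(s['ee_pos'])
go([.5417,-.089,.29],np.pi/2+.05)"
```

```text
-319.85200916745146 146.6302885470273 F 0.19508277419264955 [-0.77557163 -0.21316035 -5.27892904] M [0.03345829 0.06199044 0.01419047] 29.98770922422409
[ 0.54080537 -0.08880274  0.39563029]
shift cm [-0.11 -0.02 10.56]
spin -0.0
```

move_arm(steps=[{"dx": -0.1, "dy": 0, "dz": 2, "spin": 0}, {"dx": 0, "dy": 0, "dz": 3, "spin": 0}, {"dx": 0, "dy": 0, "dz": 3, "spin": 0}, {"dx": 0, "dy": 0, "dz": 2, "spin": 0}, {"dx": 0, "dy": 0, "dz": 1.5, "spin": 0}, {"dx": 0, "dy": 0, "dz": 0, "spin": 0}, {"dx": 0, "dy": 0, "dz": 0, "spin": 0}])

```text
time: 23.55
ee_pos: [0.5421, -0.0888, 0.2818]
eef_rot: [-0.026, 1.0, -0.0, -0.0]
ft_force: [0.8, 0.0, -4.5]
width: 0.0492
grip_force: 30.0
```

move_arm(steps=[{"dx": 0, "dy": 0, "dz": 1, "spin": 0}, {"dx": 0, "dy": 0, "dz": 0.8, "spin": 0}, {"dx": 0, "dy": 0, "dz": 0.5, "spin": 0}, {"dx": 0, "dy": 0, "dz": 0, "spin": 0}, {"dx": 0, "dy": 0, "dz": 0, "spin": 0}], squeeze=15)

```text
time: 24.05
ee_pos: [0.5421, -0.0888, 0.2587]
eef_rot: [-0.026, 1.0, 0.0, -0.0]
ft_force: [0.6, 0.2, -4.4]
width: 0.0496
grip_force: 15.0
```

move_arm(steps=[{"dx": 0, "dy": 0, "dz": 0.4, "spin": 0}, {"dx": 0, "dy": 0, "dz": 0.4, "spin": 0}, {"dx": 0, "dy": 0, "dz": 0.2, "spin": 0}, {"dx": 0, "dy": 0, "dz": 0, "spin": 0}, {"dx": 0, "dy": 0, "dz": 0, "spin": 0}])

```text
time: 24.55
ee_pos: [0.5421, -0.0888, 0.2487]
eef_rot: [-0.026, 1.0, 0.0, -0.0]
ft_force: [-0.3, 0.3, -4.3]
width: 0.0496
grip_force: 15.0
```

move_arm(steps=[{"dx": 0, "dy": 0, "dz": 0.15, "spin": 0}, {"dx": 0, "dy": 0, "dz": 0.15, "spin": 0}, {"dx": 0, "dy": 0, "dz": 0, "spin": 0}, {"dx": 0, "dy": 0, "dz": 0, "spin": 0}])

```text
time: 24.95
ee_pos: [0.542, -0.0888, 0.2457]
eef_rot: [-0.026, 1.0, 0.0, -0.0]
ft_force: [0.0, -1.0, -4.0]
width: 0.0493
grip_force: 15.0
```

move_arm(steps=[{"dx": 0, "dy": 0, "dz": 0.1, "spin": 0}, {"dx": 0, "dy": 0, "dz": 0.05, "spin": 0}, {"dx": 0, "dy": 0, "dz": 0, "spin": 0}, {"dx": 0, "dy": 0, "dz": 0, "spin": 0}])

```text
time: 25.35
ee_pos: [0.5423, -0.0888, 0.2447]
eef_rot: [-0.026, 1.0, 0.0, 0.0]
ft_force: [-1.8, 0.1, 5.6]
width: 0.0496
grip_force: 15.0
```

```bash
python3 st.py
```

```text
-320.5594700558223 -4.2985402377686 F 0.9511952171493556 [-1.77245038  0.09294788  5.57088328] M [-0.00466564  0.56109976  0.01146033] 14.993873834609985
```

move_arm(steps=[{"dx": 0, "dy": 0, "dz": 0, "spin": 0}, {"dx": 0, "dy": 0, "dz": 0, "spin": 0}, {"dx": 0, "dy": 0, "dz": 0, "spin": 0}, {"dx": 0, "dy": 0, "dz": 0, "spin": 0}], squeeze=3)

```text
time: 25.75
ee_pos: [0.5423, -0.0888, 0.2444]
eef_rot: [-0.026, 1.0, 0.0, 0.0]
ft_force: [0.9, -1.0, 4.6]
width: 0.0499
grip_force: 3.0
```

move_arm(steps=[{"dx": 0, "dy": 0, "dz": 0, "spin": 0}, {"dx": 0, "dy": 0, "dz": 0, "spin": 0}, {"dx": 0, "dy": 0, "dz": 0, "spin": 0}], claw=6)

```text
time: 26.05
ee_pos: [0.5418, -0.0887, 0.2438]
eef_rot: [-0.026, 1.0, 0.0, -0.0]
ft_force: [-1.7, 0.6, -0.0]
width: 0.0587
grip_force: 0.0
```

move_arm(steps=[{"dx": 0, "dy": 0, "dz": -1, "spin": 0}, {"dx": 0, "dy": 0, "dz": -2, "spin": 0}, {"dx": 0, "dy": 0, "dz": -4, "spin": 0}, {"dx": 0, "dy": 0, "dz": -4, "spin": 0}, {"dx": 0, "dy": 0, "dz": -4, "spin": 0}, {"dx": 2, "dy": 3, "dz": 0, "spin": 0}, {"dx": 3, "dy": 4, "dz": 0, "spin": 0}, {"dx": 3, "dy": 4, "dz": 0, "spin": 0}, {"dx": 3, "dy": 4, "dz": 0, "spin": 0}, {"dx": 1, "dy": 4, "dz": 0, "spin": 0}, {"dx": 0, "dy": 4, "dz": 0, "spin": 0}, {"dx": 0, "dy": 0, "dz": 0, "spin": 0}])

```text
time: 27.25
ee_pos: [0.4089, 0.1392, 0.395]
eef_rot: [-0.03, 1.0, 0.001, 0.0]
ft_force: [-0.4, -1.1, -0.4]
width: 0.0604
grip_force: 0.0
```

```bash
cat > fin.py <<'E'
from h import *
np.set_printoptions(linewidth=200)
ex=np.array([.99875,.05,0]);ey=np.array([-.05,.99875,0]);b=np.array([.5487,-.0886,0])
xs=np.arange(-64,65,4)
for n in("top","scene"):
    k=imaging.camera(n);f=lambda P:cv2.remap(k["img"],*[q.astype(np.float32)[:,None] for q in proj(k,P).T],1)[:,0].astype(int)
    cv2.imwrite(f"pics/fin_{n}.png",k["img"][:,:,::-1])
    v=f([b+ex*x/1000+[0,0,.099] for x in xs]);print(n,"roll top along x",list(zip(xs,v.mean(1).astype(int),v[:,0]-v[:,2])))
    v=f([b+ex*.025+ey*y/1000+[0,0,.09] for y in xs]);print("across y at x=25",list(zip(xs,v.mean(1).astype(int))))
    ys=np.arange(-54,-76,-1);v=f([b+ey*y/1000+[0,0,.112] for y in ys]);print("gate",list(zip(ys,map(list,v)))[::2])
E
python3 fin.py
```

```text
top roll top along x [(np.int64(-64), np.int64(112), np.int64(4)), (np.int64(-60), np.int64(141), np.int64(6)), (np.int64(-56), np.int64(95), np.int64(3)), (np.int64(-52), np.int64(93), np.int64(3)), (np.int64(-48), np.int64(109), np.int64(4)), (np.int64(-44), np.int64(166), np.int64(6)), (np.int64(-40), np.int64(173), np.int64(5)), (np.int64(-36), np.int64(173), np.int64(5)), (np.int64(-32), np.int64(173), np.int64(5)), (np.int64(-28), np.int64(173), np.int64(5)), (np.int64(-24), np.int64(173), np.int64(4)), (np.int64(-20), np.int64(173), np.int64(5)), (np.int64(-16), np.int64(174), np.int64(5)), (np.int64(-12), np.int64(173), np.int64(6)), (np.int64(-8), np.int64(150), np.int64(34)), (np.int64(-4), np.int64(122), np.int64(112)), (np.int64(0), np.int64(118), np.int64(126)), (np.int64(4), np.int64(118), np.int64(126)), (np.int64(8), np.int64(118), np.int64(125)), (np.int64(12), np.int64(134), np.int64(88)), (np.int64(16), np.int64(169), np.int64(11)), (np.int64(20), np.int64(172), np.int64(5)), (np.int64(24), np.int64(172), np.int64(4)), (np.int64(28), np.int64(172), np.int64(5)), (n
[... 4666 characters left out ...]
4(103))]
gate [(np.int64(-54), [np.int64(118), np.int64(24), np.int64(21)]), (np.int64(-56), [np.int64(177), np.int64(28), np.int64(24)]), (np.int64(-58), [np.int64(170), np.int64(22), np.int64(27)]), (np.int64(-60), [np.int64(163), np.int64(53), np.int64(31)]), (np.int64(-62), [np.int64(193), np.int64(144), np.int64(39)]), (np.int64(-64), [np.int64(198), np.int64(162), np.int64(64)]), (np.int64(-66), [np.int64(154), np.int64(142), np.int64(100)]), (np.int64(-68), [np.int64(58), np.int64(89), np.int64(136)]), (np.int64(-70), [np.int64(33), np.int64(77), np.int64(144)]), (np.int64(-72), [np.int64(30), np.int64(77), np.int64(147)]), (np.int64(-74), [np.int64(38), np.int64(81), np.int64(147)])]
```

```bash
python3 -c "
from bench import job
print(job.close_job())"
```

```text
the job is handed in; nothing more can be done
None
```

The job is handed in at about 27 s: the gate's yellow edge lies on the red divider and the orange-banded roll lies level across both rolls in the bay. I confirmed both with camera measurements. To level the roll before carrying it over, I pivoted it against the V-rest's upper end. I did not re-check the bystanders, but no unexpected contact force showed.

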